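# Pack the spice tins into the canister and screw its cap on

### The arm

A 6-joint arm with a two-finger parallel gripper is mounted at the origin on the work surface. World frame = base frame: x ahead of the robot, y to its left, z up, the work surface at z = 0. Lengths are in m, angles in degrees, forces in N, time in s.
With the tool pointing down it reaches from about 0.4 to 0.825 m from the base axis. Payload 7 kg.
Tool frame: the origin (TCP) lies at the very end of the fingers, on their centre line; the grasp point (between the pads) lies 19 mm behind it; z points along the fingers, y is the line along which they close (so a half turn about z gives the same grasp; the last joint's range is limited). The gripper opens to 88 mm and grips with 3 to 60 N. Pads are 19 mm wide; open, the fingers measure 130 mm over their backs; the gripper's body (78 mm by 193 mm) begins 47 mm behind the grasp point.
Start: joints at [83.829, 20.546, 0.682, 0, -70.136, -16.507], TCP at [0.26, 0.623, 0.227] pointing down, gripper open.
Joint ranges: [-176.03, 176.03], [-82.01, 121.73], [-58.28, 71.71], [-173.87, 95.51], [-174.79, -0.11], [-173.66, 173.66]. Speed limits (degrees/s): [136.94, 136.94, 172.46, 180, 180, 180].

### API

Orientations are given as [roll, pitch, yaw] about the fixed x, y, z axes, in that order (R = Rz(yaw) Ry(pitch) Rx(roll)).
In Python, from plant import ctrl gives the robot as it stands.
- The arm moves only by the tool carry_out, never from a script. Its argument "deltas" is a list that holds one entry, the list of rows, each a list of 5 numbers: the shift along the tool's x, y, z scaled (see below), then the turn about the tool's z scaled (see below), then the opening, from -1 (shut) to 1 (fully open). A call has 1 to 5 rows; each row is the pose to reach, as a shift and turn from the pose commanded when the call began, along the tool's axes at that moment, turning the shorter way round; what a row does not reach only later rows make up. The controller multiplies each number of a shift by 20 cm and each number of a turn by 2 pi rad. A row lasts 1/10 s, in which the tool goes at most 50 mm and 8.59 degrees, less where a joint would pass 70% of its speed; a pose out of reach is approached as far as the arm can. A call with a number of a shift or a turn outside -1 to 1 is refused whole. A call with a gripper value outside its range is refused whole. The fingers move at their own pace and stop on an object; the grip force is fixed at half the most. Time passes only in rows, so rows that repeat a pose let the fingers close. It gives the time, the measured TCP pose, the force, the opening and the grip force at its end, in the units of the state.
- ctrl.get_obs(): the state, without advancing time (a new reading comes with each control period).
- ctrl.snapshot(name): name is "scene" or "top"; returns a dict with "color" (400x640x3 uint8, red, green, blue), "camera_matrix" (3x3 intrinsics, pixels), "R" (3x3) and "t" (3): a world point X has camera coordinates R X + t. Camera axes: x right, y down, z forward; pixel columns grow to the right and rows downward; lengths in m; the calibration is good to about 2 mm. A picture is of the moment at which its call begins. There is no depth.
- ctrl.close_job(): hands the job in; it is judged then, once.
Trained networks look in a picture, given as the dict that the camera call returned (one of the last four; its "shot" number tells which), for a name from the list of things; names that differ only in an ending like _2 or _b are one class to them, and where a whole thing is asked for, a point or a joint stands for the part that bears it (a point fixed in the world has none). Each returns a list of dicts, best first, with "p" (0 to 1); they miss things now and then, are a little off and sometimes report something else, mostly with a low value. They report only what shows in the picture. A call takes as long as a camera call. They do not tell look-alikes from the thing itself.
- ctrl.search_frame(picture, name): "centre" ([column, row] in pixels, amid what is visible of it).
- ctrl.silhouettes(picture, name): "mask" (400x640 bool, what is visible of it) and "centre" ([column, row] in pixels, amid what is visible of it).
- ctrl.spot_point(picture, name): "centre" ([column, row] in pixels: a listed point, or the origin of a listed thing).
The state is a dict: "clock": time; "joint_pos": joint angles; "qvel": joint speeds; "tau": joint torques, N m; "tool_pos": TCP position; "orientation": TCP orientation; "force": force on the tool from outside, world axes, zero at the start; "moment": the same for the moment, N m; "opening": finger opening in m; "gripper_force": force on a finger pad.
Only numpy, scipy, OpenCV 4.12 (cv2) and the standard library are available. Lean on these libraries where they do the work, as an engineer would, in place of code of your own. Each camera call takes 0.05 s, during which the arm holds its last target. There are 200 camera calls.

### The job

Take the orange cup off the mouth of the bolted-down canister and leave it in the grey tray, then put every small flat oblong spice tin into the canister. Close the canister with its screw cap: set the cap on the neck and, where it only sits on top of the threads, turn it backward (anticlockwise from above) until it drops into the thread start, then screw it forward (clockwise) fully home, level and not cross-threaded. Leave the other things on the worktop where they are.

Things in the scene. Friction and masses are not known exactly. Their poses are not given: they have to be found in the camera images.
- canister_mouth (a point): centre of the open mouth, at rim height, of a steel canister bolted to the worktop (it cannot move); z up. The rim stands 140 mm above the worktop; mouth 82 mm across inside, neck 90 mm across outside, thread ridges on the neck 106 mm across. Below the neck the body is 124 mm across; its inner floor lies 134 mm under the rim
- thread_gap (a point): middle of one of three alike entry gaps of the canister's thread, 120 degrees apart round the neck, each 40 degrees wide; point 49 mm off the axis, on the ledge 21.5 mm under the rim. Turning the cap anticlockwise brings its pins over the gaps, where it drops about 15 mm by its own weight; further anticlockwise the pins meet stop blocks
- stop_block (a point): top of one of three alike stop blocks of the thread, 120 degrees apart, each 15 degrees wide, 49 mm off the axis, 3 mm under the rim. Clockwise from above the order is gap (40 degrees), ridge (65 degrees, falling 7 mm), block (15 degrees). Pins on a ridge's top cannot pass a block clockwise; dropped pins run clockwise under the ridge until they meet it
- cap_grip (a point): centre of the grip bar of the loose aluminium screw cap (0.22 kg): black bar 80 mm long (its x), 22 mm thick (its y), 32 mm tall, on the cap's top. Cap 120 mm across, 75 mm tall over all, skirt 112 mm across inside; the skirt's lower edge lies 59 mm below this point. It starts the right way up on the worktop right of the canister. It turns easily (under 0.5 N m)
- cap_pin (a point): underside of one of the cap's three inward pins (at 0, 120 and 240 degrees from its x axis), 50 mm off its axis, 53 mm below the bar's centre; pins 8 mm thick. Height of the bar's centre over the rim: about 50 mm on the blocks, 40 to 47 mm on the ridges, 31.5 mm dropped in the gaps, 25 mm screwed home, 65 to 95 degrees clockwise from the drop; its weight brings it down
- cup_centre (a point): half-way up the axis of an orange plastic cup standing upside down on the canister's mouth: 85 mm tall, 92 mm across at the rim (down), tapering to 62 mm at the closed base (up), 4 mm wall, 0.06 kg; z points from rim to base
- tray_in (a point): centre of the inner floor (4 mm above the worktop) of the open grey plastic tray at the right, fixed: outside 190 mm along its x, 170 mm along its y, wall 4 mm thick and 22 mm high
- tin1_centre (a point): flat oblong aluminium spice tin, 60 mm long (its x), 36 mm wide (its y), 24 mm tall (its z), about 0.06 kg, starts lying flat on the worktop to the left of the canister; point at its centre. 3 to 5 of the five tins are present
- tin2_centre (a point): flat oblong aluminium spice tin, 60 mm long (its x), 36 mm wide (its y), 24 mm tall (its z), about 0.06 kg, starts lying flat on the worktop to the left of the canister; point at its centre. 3 to 5 of the five tins are present
- tin3_centre (a point): flat oblong aluminium spice tin, 60 mm long (its x), 36 mm wide (its y), 24 mm tall (its z), about 0.06 kg, starts lying flat on the worktop to the left of the canister; point at its centre. 3 to 5 of the five tins are present
- tin4_centre (a point): flat oblong aluminium spice tin, 60 mm long (its x), 36 mm wide (its y), 24 mm tall (its z), about 0.06 kg, starts lying flat on the worktop to the left of the canister; point at its centre. 3 to 5 of the five tins are present
- tin5_centre (a point): flat oblong aluminium spice tin, 60 mm long (its x), 36 mm wide (its y), 24 mm tall (its z), about 0.06 kg, starts lying flat on the worktop to the left of the canister; point at its centre. 3 to 5 of the five tins are present
- big_tin: bystander: closed round steel tin, 94 mm across, 118 mm tall, origin under its centre
- cup_stack: bystander: stack of three nested upright orange cups, 92 mm across, 117 mm tall, origin under its centre
- coaster: bystander: round wooden coaster, 90 mm across, 9 mm thick, origin under its centre
- mug: bystander: white mug, 76 mm across, 85 mm tall, origin under its centre
- jar: bystander: amber jar, 60 mm across, 85 mm tall, origin under its centre
- sponge: bystander: yellow sponge block, 90 x 60 x 28 mm, origin under its centre
Things that resemble listed ones, but are neither listed nor needed, are in the scene too. Leave any black or turquoise look-alike of the part that bears tin4_centre alone.

How it is judged:
By the outcome, as a careful person would: the job done as asked, in the order asked, and still so for the second after the job is handed in, with the robot touching nothing.
Of tin1, tin2, tin3, tin4, tin5 only 3 to 5 are there at a start; the rules pass over those that are not, and their reading is None.
At some moment in a run one of tin1, tin2, tin3, tin4, tin5 may be knocked a few centimetres aside while the robot is not near it.
Once in a run the grip may slacken for a moment while it holds something.
It also fails if it takes over 210 s, if anything falls off the work surface, if the arm or the gripper's body presses on something with over 40 N, if the wrist force passes 120 N, or if a joint passes its speed limit or range.

## Working session

There is one attempt and no reset: what is moved stays moved. The work goes in short steps, Python scripts to look and compute and a tool call to move; the robot and the scene stay as the last step left them, time stands still between calls to the robot, and variables do not carry over. Pictures are saved under pics/ and viewed, at most 14 in all, crops included, and the job is handed in when it is done.

Besides the shell and the picture viewer there is one more tool, called after "Request:" as name(argument=value, ...) on one line, values as JSON. carry_out: Moves the arm, as the interface text tells. Its arguments: {"type":"object","properties":{"deltas":{"type":"array"}},"required":["deltas"]}

```bash
mkdir -p pics; ls
cat > h.py <<'E'
import numpy as np, cv2
from plant import ctrl
def tri(a,b,pa,pb):
    P=[s["camera_matrix"]@np.c_[s["R"],s["t"]] for s in (a,b)]
    X=cv2.triangulatePoints(P[0],P[1],np.array(pa,float).reshape(2,1),np.array(pb,float).reshape(2,1))[:,0]
    return X[:3]/X[3]
def ray(s,p,z):
    d=s["R"].T@np.linalg.solve(s["camera_matrix"],np.array([p[0],p[1],1.]))
    c=-s["R"].T@np.array(s["t"]); return c+d*(z-c[2])/d[2]
def proj(s,X):
    q=s["camera_matrix"]@(s["R"]@np.array(X)+s["t"]); return q[:2]/q[2]
def save(s,n): cv2.imwrite("pics/"+n,s["color"][:,:,::-1])
E
python3 - <<'E'
from h import *
np.set_printoptions(precision=3,suppress=True)
print(ctrl.get_obs())
S={n:ctrl.snapshot(n) for n in("scene","top")}
for n,s in S.items():
    save(s,n+"0.png"); print(n,-s["R"].T@np.array(s["t"]),s["R"][2])
for nm,z in [("canister_mouth",.14),("thread_gap",.1185),("stop_block",.137),("cap_grip",.059),("cap_pin",.006),("cup_centre",.18),("tray_in",.004),("tin1_centre",.012),("big_tin",0),("cup_stack",0),("coaster",0),("mug",0),("jar",0),("sponge",0)]:
    for n,s in S.items():
        print(nm,n,[(round(d["p"],2),np.round(d["centre"]),ray(s,d["centre"],z).round(3)) for d in ctrl.spot_point(s,nm)[:8]])
E
```

```text
pics
{'clock': 0.0, 'joint_pos': array([ 83.83 ,  20.591,   0.633,  -0.02 , -70.137, -16.505]), 'qvel': array([ 0.039,  0.041,  0.127,  0.031, -0.015,  0.031]), 'tau': array([ -0.001, -58.274,  29.304,   6.997,   0.007,  -0.   ]), 'tool_pos': array([0.26 , 0.622, 0.226]), 'orientation': array([179.903,  -0.009, -22.682]), 'force': array([-0.149,  0.236, -0.602]), 'moment': array([-0.032, -0.057, -0.008]), 'gripper_force': 0.0, 'opening': 0.08738424690544336}
scene [ 1.227 -0.513  1.299] [-0.46   0.395 -0.795]
top [0.337 0.077 1.383] [ 0.189 -0.013 -0.982]
canister_mouth scene [(0.88, array([304., 202.]), array([0.533, 0.03 , 0.14 ]))]
canister_mouth top [(0.82, array([332., 213.]), array([0.541, 0.026, 0.14 ]))]
thread_gap scene [(0.86, array([306., 222.]), array([ 0.586, -0.007,  0.119]))]
thread_gap top [(0.64, array([336., 199.]), array([0.586, 0.014, 0.119])), (0.48, array([335., 214.]), array([0.542, 0.015, 0.119]))]
stop_block scene [(0.65, array([290., 208.]), array([ 0.523, -0.02 ,  0.137])), (0.26, array([363., 164.]), array([0.531, 0.295, 0.137]))]
stop_block top [(0.85, ar
[... 1404 characters left out ...]
p_stack top [(0.75, array([442., 164.]), array([ 0.723, -0.331,  0.   ]))]
coaster scene [(0.96, array([277., 205.]), array([ 0.398,  0.01 , -0.   ]))]
coaster top [(0.67, array([333., 273.]), array([0.382, 0.017, 0.   ]))]
mug scene [(0.7, array([362., 267.]), array([0.78 , 0.074, 0.   ]))]
mug top [(0.72, array([312., 144.]), array([0.79 , 0.082, 0.   ]))]
jar scene [(0.85, array([412., 208.]), array([0.715, 0.382, 0.   ]))]
jar top [(0.9, array([218., 163.]), array([0.723, 0.38 , 0.   ]))]
sponge scene [(0.78, array([388., 146.]), array([0.442, 0.535, 0.   ])), (0.43, array([384., 180.]), array([0.558, 0.396, 0.   ]))]
sponge top [(0.69, array([162., 248.]), array([0.456, 0.536, 0.   ]))]
```

Run:
```python
import cv2
for n,r in (("scene0",(110,360,150,450)),("top0",(120,300,150,520))):
    i=cv2.imread(f"pics/{n}.png")[r[0]:r[1],r[2]:r[3]]
    f=800/i.shape[1]; print(n,f,r); cv2.imwrite(f"pics/{n}z.png",cv2.resize(i,None,fx=min(f,2.4),fy=min(f,2.4),interpolation=cv2.INTER_CUBIC))
```

```text
scene0 2.6666666666666665 (110, 360, 150, 450)
top0 2.1621621621621623 (120, 300, 150, 520)
```

View pics/scene0z.png

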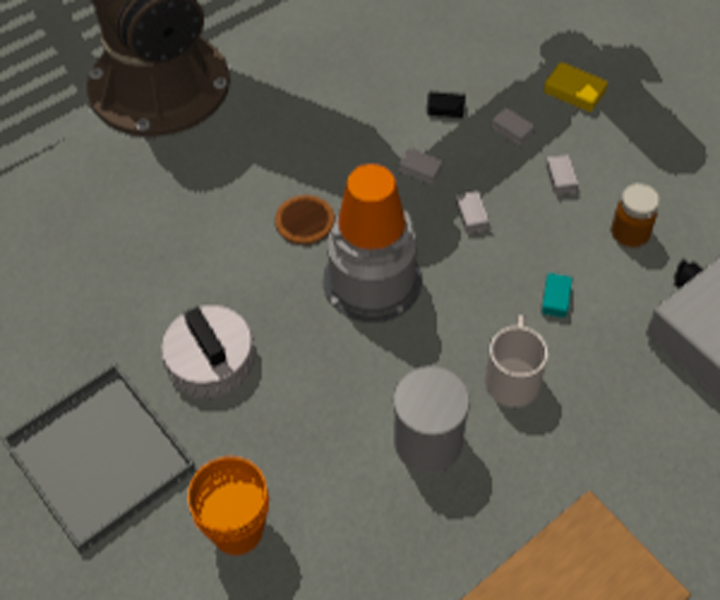

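View pics/top0z.png

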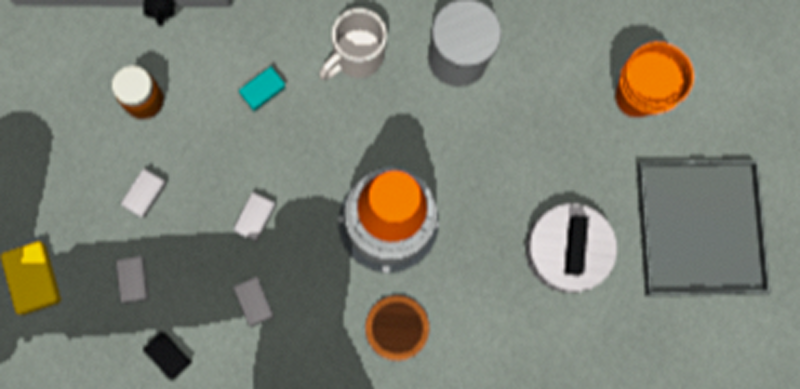

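The pictures show the orange cup on the canister (top px ~332,213), the cap to its right (~417,233) and the tray beyond it. Four grey tins are on the left in the top view, at about (216,209), (268,219), (211,249) and (267,259). The black and turquoise look-alikes are at (227,284) and (271,161). Next I measure the tins, and meanwhile move toward the cup.

```bash
cat >> h.py <<'E'
def tins(s,verbose=True):
    out=[]
    for d in ctrl.silhouettes(s,"tin1_centre"):
        m=d["mask"].astype(np.uint8); c=cv2.findContours(m,0,2)[0]
        if not c: continue
        c=max(c,key=cv2.contourArea)[:,0].astype(float)
        g=np.array([ray(s,p,.016)[:2] for p in c],np.float32)*1000
        (cx,cy),(w,h),a=cv2.minAreaRect(g)
        if w<h: w,h,a=h,w,a+90
        col=np.median(s["color"][d["mask"]],axis=0)
        out.append((round(d["p"],2),np.round(d["centre"],1),(round(cx),round(cy)),(round(w),round(h)),round((a+90)%180-90),col))
    return out
E
python3 - <<'E'
from h import *
np.set_printoptions(precision=3,suppress=True)
S={n:ctrl.snapshot(n) for n in("scene","top")}
for n,s in S.items():
    print(n)
    for t in tins(s): print(t)
A,B=S["scene"],S["top"]
def pr(nm):
    a=ctrl.spot_point(A,nm);b=ctrl.spot_point(B,nm)
    for x in a[:6]:
        for y in b[:6]:
            X=tri(A,B,x["centre"],y["centre"]); e=np.hypot(*(proj(A,X)-x["centre"]))
            if e<3: print(nm,X,round(e,1),x["p"].__round__(2),y["p"].__round__(2))
for nm in("canister_mouth","cup_centre","cap_grip","tray_in","tin1_centre"): pr(nm)
# cup top circle from orange colour, top view
for n,s in S.items():
    for d in ctrl.silhouettes(s,"cap_grip")[:2]: print(n,"cap",d["p"],d["centre"],d["mask"].sum())
    m=(ctrl.silhouettes(s,"cup_centre") or [None])[0]
    if m: print(n,"cup",m["p"],m["centre"],m["mask"].sum())
    c=s["color"].astype(int); blk=(c.max(2)<45)
    k,l,st,ce=cv2.connectedComponentsWithStats(blk.astype(np.uint8))
    for i in range(1,k):
        if 30<st[i,4]<800:
            ys,xs=np.where(l==i); g=np.array([ray(s,p,.075)[:2] for p in zip(xs,ys)],np.float32)*1000
            r=cv2.minAreaRect(g)
            if max(r[1])<120: print(n,"black",st[i],np.round(ce[i]),np.round(r[0]),np.round(r[1]),round(r[2]))
E
```

```text
scene
(0.71, array([324.6, 179.7]), (423, 218), (66, 61), 24, array([95.5, 89.5, 86.5]))
top
(0.63, array([323.7, 232.7]), (534, 29), (142, 140), -17, array([147. , 140. , 137.5]))
(0.54, array([266.3, 259.8]), (421, 216), (59, 35), 23, array([128., 124., 125.]))
canister_mouth [0.538 0.022 0.154] 0.5 0.6 0.62
cap_grip [ 0.5   -0.23   0.054] 1.0 0.75 0.87
tray_in [ 0.525 -0.421  0.009] 0.7 0.97 0.92
tin1_centre [0.421 0.216 0.009] 0.4 0.75 0.74
scene cap 0.92 [234.2, 256.0] 1240
scene cup 0.59 [302.2, 199.9] 741
scene black [182   0   5   8  34] [184.   3.] [-894.  381.] [20. 71.] 60
scene black [346   1   5   7  32] [348.   4.] [-368. 1041.] [21. 60.] 48
scene black [390  54   4  14  32] [391.  60.] [114. 871.] [14. 99.] 44
scene black [328 149  16  10 142] [335. 154.] [391. 293.] [57. 47.] 49
scene black [431 219  11  11  71] [435. 223.] [838. 340.] [24. 49.] 6
scene black [318 224   7  15  49] [321. 232.] [625.  29.] [15. 57.] 28
scene black [228 239  16  24 138] [236. 251.] [ 507. -229.] [21. 90.] 83
scene black [294 239  22   5  45] [304. 242.] [619. -39.] [68. 14.] 47
top cap 0.65 [413.7, 235.5] 1360
top cup 0.83 [332.7, 214.1] 790
top black [217 118  14  13 139] [223. 123.] [826. 352.] [39. 39.] 2
top black [412 220   9  27 197] [416. 233.] [ 496. -223.] [22. 77.] 83
top black [  0 225  28  13 217] [ 13. 231.] [496. 944.] [84. 23.] 79
top black [217 274  21  21 243] [227. 284.] [348. 322.] [56. 34.] 43
```

Request:
carry_out(deltas=[[[0,0,-0.5,0,1],[0,0,-0.5,-0.063,1],[0,0,-0.5,-0.063,1],[0,0,-0.5,-0.063,1],[0,0,-0.5,-0.063,1]]])

```text
clock: 2.9
tool_pos: [0.2602, 0.6228, 0.3269]
orientation: [-180.0, 0.0, 0.1]
force: [0.1, 0.6, 0.3]
opening: 0.0879
gripper_force: 0.0
```

Run:
```python
from h import *
np.set_printoptions(precision=3,suppress=True)
S={n:ctrl.snapshot(n) for n in("scene","top")}
for n,s in S.items():
    hsv=cv2.cvtColor(s["color"],cv2.COLOR_RGB2HSV)
    m=cv2.inRange(hsv,(5,200,90),(18,255,255))
    u,v=np.round(proj(s,(.537,.025,.19))).astype(int)
    w=np.zeros_like(m); w[v-30:v+30,u-25:u+25]=m[v-30:v+30,u-25:u+25]
    ys,xs=np.where(w>0); V=s["color"][ys,xs,0]
    print(n,len(xs),np.percentile(V,[10,50,90]))
    # top face = bright
    t=V>225
    for thr in(200,225,240):
        t=V>thr
        if t.sum()>20: print(thr,t.sum(),np.c_[xs,ys][t].mean(0),ray(s,np.c_[xs,ys][t].mean(0),.225),np.ptp(xs[t]),np.ptp(ys[t]))
s=S["top"]
for p in((216.1,208.8),(267.9,219),(210.6,248.6),(267.5,259.2)): print(ray(s,p,.024))
```

```text
scene 727 [106.6 120.  214. ]
200 205 [303.995 185.776] [0.535 0.029 0.225] 18 13
top 768 [150.7 240.  242. ]
200 445 [332.083 210.663] [0.534 0.028 0.225] 22 23
225 412 [332.053 210.5  ] [0.535 0.028 0.225] 22 21
240 258 [332.159 210.039] [0.536 0.028 0.225] 22 21
[0.573 0.373 0.024]
[0.542 0.215 0.024]
[0.452 0.384 0.024]
[0.421 0.213 0.024]
```

Request:
carry_out(deltas=[[[0.35,0.75,0,0,1],[0.35,0.75,0,0,1],[0.35,0.75,0,0,1],[0.35,0.75,0,0,1],[0.35,0.75,0,0,1]]])

```text
clock: 3.5
tool_pos: [0.3313, 0.4708, 0.3274]
orientation: [-179.9, -0.0, -0.3]
force: [-0.9, 1.2, -0.2]
opening: 0.0879
gripper_force: 0.0
```

Request:
carry_out(deltas=[[[0.35,0.75,0,0,1],[0.35,0.75,0,0,1],[0.35,0.75,0,0,1],[0.35,0.75,0,0,1],[0.35,0.75,0,0,1]]])

```text
clock: 4.0
tool_pos: [0.401, 0.3219, 0.3267]
orientation: [-180.0, -0.0, -0.2]
force: [0.2, 0.8, 0.3]
opening: 0.0874
gripper_force: 0.0
```

Request:
carry_out(deltas=[[[0.35,0.75,0,0,1],[0.35,0.75,0,0,1],[0.35,0.75,0,0,1],[0.35,0.75,0,0,1],[0.35,0.75,0,0,1]]])

```text
clock: 4.5
tool_pos: [0.4711, 0.1724, 0.3262]
orientation: [180.0, 0.0, -0.2]
force: [0.1, 0.4, 0.5]
opening: 0.0876
gripper_force: 0.0
```

Request:
carry_out(deltas=[[[0.32,0.72,0,0,1],[0.32,0.72,0,0,1],[0.32,0.72,0,0,1],[0.32,0.72,0,0,1],[0.32,0.72,0,0,1]]])

```text
clock: 5.0
tool_pos: [0.5351, 0.0291, 0.3257]
orientation: [180.0, 0.1, -0.1]
force: [0.2, -0.0, -0.4]
opening: 0.0877
gripper_force: 0.0
```

Request:
carry_out(deltas=[[[0,0,0.25,0,1],[0,0,0.45,0,1],[0,0,0.6,0,1],[0,0,0.7,0,1],[0,0,0.7,0,1]]])

```text
clock: 5.5
tool_pos: [0.5324, 0.0306, 0.1836]
orientation: [179.9, 0.3, 0.1]
force: [-0.1, -0.8, -0.0]
opening: 0.0877
gripper_force: 0.0
```

Request:
carry_out(deltas=[[[0,0,0,0,-0.4],[0,0,0,0,-0.4],[0,0,0,0,-0.4],[0,0,0,0,-0.4],[0,0,0,0,-0.4]]])

```text
clock: 6.0
tool_pos: [0.5351, 0.0293, 0.1879]
orientation: [-179.9, -0.1, 0.0]
force: [-1.4, 3.6, 5.4]
opening: 0.073
gripper_force: 30.1
```

Request:
carry_out(deltas=[[[0,0,-0.1,0,-0.4],[0,0,-0.25,0,-0.4],[0,0,-0.5,0,-0.4],[0,0,-0.5,0,-0.4],[0,0,-0.5,0,-0.4]]])

```text
clock: 6.5
tool_pos: [0.5347, 0.0288, 0.2879]
orientation: [-179.9, -0.2, -0.0]
force: [0.4, 1.1, -2.0]
opening: 0.0726
gripper_force: 29.5
```

Request:
carry_out(deltas=[[[-0.02,0.15,0,0,-0.4],[-0.02,0.35,0,0,-0.4],[-0.02,0.55,0,0,-0.4],[-0.02,0.75,0,0,-0.4],[-0.02,0.75,0,0,-0.4]]])

```text
clock: 7.0
tool_pos: [0.529, -0.1248, 0.285]
orientation: [180.0, 0.2, -0.2]
force: [1.0, 0.3, -1.3]
opening: 0.0728
gripper_force: 29.5
```

Request:
carry_out(deltas=[[[-0.02,0.2,0,0,-0.4],[-0.02,0.4,0,0,-0.4],[-0.02,0.6,0,0,-0.4],[-0.02,0.75,0,0,-0.4],[-0.02,0.75,0,0,-0.4]]])

```text
clock: 7.5
tool_pos: [0.5254, -0.2737, 0.2846]
orientation: [-180.0, 0.2, -0.2]
force: [-0.1, 0.5, -0.5]
opening: 0.0729
gripper_force: 29.5
```

Request:
carry_out(deltas=[[[-0.02,0.2,0,0,-0.4],[-0.02,0.4,0,0,-0.4],[-0.02,0.6,0,0,-0.4],[-0.02,0.75,0,0,-0.4],[-0.02,0.75,0,0,-0.4]]])

```text
clock: 8.0
tool_pos: [0.5216, -0.4233, 0.2842]
orientation: [-179.9, 0.2, -0.2]
force: [0.2, -0.3, -0.5]
opening: 0.073
gripper_force: 29.5
```

Request:
carry_out(deltas=[[[0,0,0.2,0,-0.4],[0,0,0.4,0,-0.4],[0,0,0.6,0,-0.4],[0,0,0.8,0,-0.4],[0,0,0.8,0,-0.4]]])

```text
clock: 8.5
tool_pos: [0.5187, -0.4178, 0.1198]
orientation: [-179.6, 0.6, -0.0]
force: [-0.8, 0.3, -1.2]
opening: 0.0728
gripper_force: 29.5
```

Request:
carry_out(deltas=[[[0,0,0.15,0,-0.4],[0,0,0.25,0,-0.4],[0,0,0.33,0,-0.4],[0,0,0.37,0,-0.4],[0,0,0.37,0,-0.4]]])

```text
clock: 9.0
tool_pos: [0.5228, -0.421, 0.0531]
orientation: [180.0, 0.0, 0.0]
force: [0.5, -0.4, -0.2]
opening: 0.0728
gripper_force: 29.5
```

Request:
carry_out(deltas=[[[0,0,0,0,0.95],[0,0,0,0,1],[0,0,0,0,1],[0,0,0,0,1],[0,0,-0.1,0,1]]])

```text
clock: 9.5
tool_pos: [0.5206, -0.4203, 0.0704]
orientation: [-179.9, 0.2, -0.0]
force: [0.4, 0.2, -0.5]
opening: 0.0873
gripper_force: 0.0
```

Request:
carry_out(deltas=[[[0,0,-0.2,0,1],[0,0,-0.4,0,1],[0,0,-0.6,0,1],[0,0,-0.8,0,1],[0,0,-0.8,0,1]]])

```text
clock: 10.0
tool_pos: [0.5246, -0.4231, 0.2402]
orientation: [179.6, -0.5, 0.0]
force: [0.1, -0.3, 0.1]
opening: 0.0877
gripper_force: 0.0
```

```bash
cat >> h.py <<'E'
def local_tins(s):
    """light blobs vs local background on the left region"""
    g=cv2.cvtColor(s["color"],cv2.COLOR_RGB2LAB).astype(int)
    c=s["color"].astype(int)
    m=((c[:,:,0]-c[:,:,1]>=2)&(np.ptp(c,axis=2)<22)&(c.max(2)>55)).astype(np.uint8)
    m=cv2.morphologyEx(m,cv2.MORPH_OPEN,np.ones((2,2),np.uint8))
    k,l,st,ce=cv2.connectedComponentsWithStats(m)
    o=[]
    for i in range(1,k):
        if 80<st[i,4]<600:
            ys,xs=np.where(l==i); r=cv2.minAreaRect(np.array([ray(s,p,.022)[:2] for p in zip(xs,ys)],np.float32)*1000)
            (w,h),a=r[1],r[2]
            if w<h: w,h,a=h,w,a+90
            if w<100: o.append((st[i,4],np.round(ce[i]),np.round(r[0]),round(w),round(h),round((a+90)%180-90),np.median(c[ys,xs],axis=0)))
    return o
E
python3 - <<'E'
from h import *
S={n:ctrl.snapshot(n) for n in("scene","top")}
for n,s in S.items():
    print(n)
    for o in local_tins(s): print(*o)
i=S["top"]["color"][110:300,100:510]; cv2.imwrite("pics/t2.png",cv2.resize(i[:,:,::-1],None,fx=1.95,fy=1.95,interpolation=3))
E
```

```text
scene
145 [148.  70.] [-583.    4.] 95 58 -17 [69. 66. 64.]
154 [106.  87.] [-582. -196.] 91 59 -8 [69. 66. 64.]
174 [ 60. 106.] [-582. -398.] 87 60 -5 [68. 66. 64.]
117 [118. 155.] [-167. -331.] 88 45 80 [59. 56. 55.]
178 [364. 163.] [462. 381.] 71 53 8 [153.5 144.  139.5]
191 [326. 180.] [432. 212.] 66 54 25 [156. 146. 141.]
182 [385. 183.] [583. 372.] 80 43 -32 [168.5 159.  152.5]
194 [348. 199.] [551. 215.] 79 42 -27 [175.5 163.5 159. ]
307 [168. 240.] [ 300. -363.] 96 49 88 [89. 84. 72.]
top
226 [217. 210.] [570. 371.] 59 37 -32 [230. 227. 227.]
232 [268. 221.] [537. 214.] 60 36 -25 [232. 228. 229.]
244 [211. 250.] [448. 382.] 60 36 9 [232.  228.  228.5]
240 [268. 260.] [419. 213.] 60 36 24 [234. 231. 231.]
```

View pics/t2.png

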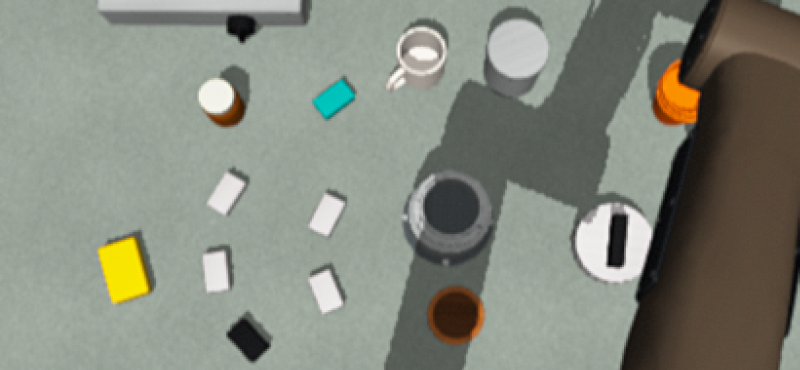

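The top view shows the four tins cleanly, 60x36 mm each in size. The mouth is open (px ~332,216) and the cap's bar is at (416,233). I go for the tin at (537,214) mm first.

Request:
carry_out(deltas=[[[0.02,-0.2,0,0,0.3],[0.02,-0.4,0,0,0.3],[0.02,-0.6,0,0,0.3],[0.02,-0.8,0,0,0.3],[0.02,-0.8,0,0,0.3]]])

```text
clock: 10.6
tool_pos: [0.5256, -0.2574, 0.2317]
orientation: [-179.9, 0.1, 0.2]
force: [0.1, 0.7, 0.1]
opening: 0.0582
gripper_force: 0.0
```

Run:
```python
from h import *
np.set_printoptions(precision=4,suppress=True)
print(ctrl.get_obs()["joint_pos"])
S={n:ctrl.snapshot(n) for n in("scene","top")}
P=[ctrl.spot_point(s,"canister_mouth")[0]["centre"] for s in S.values()]
print(tri(S["scene"],S["top"],*P),[ray(s,p,.14) for s,p in zip(S.values(),P)])
for nm,z in(("thread_gap",.1185),("stop_block",.137)):
    for n,s in S.items():
        for d in ctrl.spot_point(s,nm)[:4]: print(nm,n,round(d["p"],2),ray(s,d["centre"],z))
s=S["top"];i=s["color"][185:245,300:365]; cv2.imwrite("pics/mouth.png",cv2.resize(i[:,:,::-1],None,fx=8,fy=8,interpolation=3))
```

```text
[ -7.006   12.0302 -10.4527  -0.0638 -67.6059  97.2134]
[0.5395 0.0204 0.1573] [array([0.5269, 0.0249, 0.14  ]), array([0.5446, 0.0231, 0.14  ])]
thread_gap scene 0.61 [0.5829 0.0014 0.1185]
thread_gap top 0.74 [ 0.7442 -0.0561  0.1185]
thread_gap top 0.55 [0.5847 0.0123 0.1185]
stop_block scene 0.64 [ 0.5305 -0.017   0.137 ]
stop_block top 0.58 [ 0.5212 -0.0102  0.137 ]
```

View pics/mouth.png

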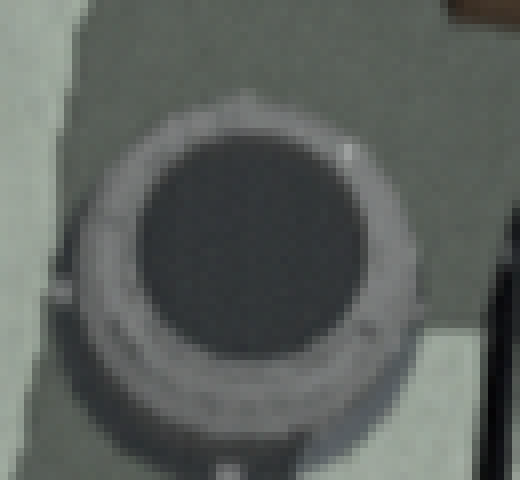

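The mouth disc is centred at px (331,215.4), which gives (0.535, 0.028) and agrees with where the cup was gripped. On to tin 1.

Request:
carry_out(deltas=[[[0.03,-0.25,0,0,0.3],[0.03,-0.5,0,0,0.3],[0.03,-0.75,0,0,0.3],[0.03,-0.8,0,0,0.3],[0.03,-0.8,0,0,0.3]]])

```text
clock: 11.5
tool_pos: [0.5325, -0.1, 0.2327]
orientation: [-180.0, -0.0, 0.1]
force: [0.3, 0.7, -0.2]
opening: 0.0569
gripper_force: 0.0
```

Request:
carry_out(deltas=[[[0.02,-0.25,0,0.024,0.3],[0.02,-0.5,0,0.045,0.3],[0.02,-0.75,0,0.069,0.3],[0.02,-0.8,0,0.069,0.3],[0.02,-0.8,0,0.069,0.3]]])

```text
clock: 12.0
tool_pos: [0.5369, 0.06, 0.2323]
orientation: [180.0, 0.0, -24.8]
force: [0.3, -0.3, -0.1]
opening: 0.057
gripper_force: 0.0
```

Request:
carry_out(deltas=[[[0,0,0,0,0.3]]])

```text
clock: 12.1
tool_pos: [0.5365, 0.058, 0.2323]
orientation: [180.0, 0.0, -24.8]
force: [-0.5, -0.8, -0.2]
opening: 0.0574
gripper_force: 0.0
```

Request:
carry_out(deltas=[[[-0.1,-0.23,0,0,0.3],[-0.2,-0.46,0,0,0.3],[-0.33,-0.7,0,0,0.3],[-0.33,-0.7,0.1,0,0.3],[-0.33,-0.7,0.3,0,0.3]]])

```text
clock: 12.6
tool_pos: [0.5376, 0.2148, 0.1745]
orientation: [-179.7, -0.2, -24.8]
force: [0.4, 0.5, -1.3]
opening: 0.0571
gripper_force: 0.0
```

Request:
carry_out(deltas=[[[0,0,0.25,0,0.3],[0,0,0.5,0,0.3],[0,0,0.7,0,0.3],[0,0,0.8,0,0.3],[0,0,0.8,0,0.3]]])

```text
clock: 13.1
tool_pos: [0.534, 0.2102, 0.0092]
orientation: [179.7, 0.2, -25.0]
force: [0.1, -1.0, 1.2]
opening: 0.0571
gripper_force: 0.0
```

Request:
carry_out(deltas=[[[0,0,0,0,-0.6],[0,0,0,0,-0.6],[0,0,0,0,-0.6],[0,0,0,0,-0.6],[0,0,0,0,-0.6]]])

```text
clock: 13.6
tool_pos: [0.5362, 0.2141, 0.0142]
orientation: [-179.9, -0.1, -24.8]
force: [1.2, -0.8, 7.8]
opening: 0.0358
gripper_force: 30.0
```

Request:
carry_out(deltas=[[[0,0,-0.2,0,-0.6],[0,0,-0.45,0,-0.6],[0,0,-0.7,0,-0.6],[0,0,-0.9,0,-0.6],[0,0,-0.9,0,-0.6]]])

```text
clock: 14.1
tool_pos: [0.538, 0.2154, 0.1999]
orientation: [-179.4, -0.4, -24.8]
force: [1.2, 0.5, -1.5]
opening: 0.0354
gripper_force: 30.0
```

Request:
carry_out(deltas=[[[0.1,0.21,0,0,-0.6],[0.2,0.42,0,0,-0.6],[0.3,0.63,0,0,-0.6],[0.385,0.85,0,0,-0.6],[0.385,0.85,0,0,-0.6]]])

```text
clock: 14.6
tool_pos: [0.5322, 0.0228, 0.1925]
orientation: [180.0, 0.0, -25.1]
force: [-0.6, 0.3, 0.2]
opening: 0.0357
gripper_force: 30.0
```

Request:
carry_out(deltas=[[[0,0,0,0,-0.6],[0,0,0.12,0,-0.6],[0,0,0.23,0,-0.6],[0,0,0.23,0,-0.6],[0,0,0.23,0,-0.6]]])

```text
clock: 15.1
tool_pos: [0.5338, 0.0278, 0.1468]
orientation: [180.0, 0.0, -24.7]
force: [-0.2, 0.0, 0.2]
opening: 0.0357
gripper_force: 30.0
```

Request:
carry_out(deltas=[[[0,0,0,0,0.3],[0,0,0,0,0.3],[0,0,0,0,0.3],[0,0,-0.2,0,0.3],[0,0,-0.4,0,0.3]]])

```text
clock: 15.6
tool_pos: [0.533, 0.0267, 0.2272]
orientation: [179.9, 0.1, -24.8]
force: [1.9, 0.0, 0.5]
opening: 0.057
gripper_force: 0.0
```

Request:
carry_out(deltas=[[[-0.2,-0.13,0,-0.023,0.3],[-0.42,-0.27,0,-0.046,0.3],[-0.64,-0.41,0,-0.07,0.3],[-0.86,-0.56,0,-0.093,0.3],[-0.915,-0.595,0,-0.116,0.3]]])

```text
clock: 16.1
tool_pos: [0.416, 0.2144, 0.2275]
orientation: [-179.9, -0.1, 17.4]
force: [0.4, 0.6, -0.6]
opening: 0.057
gripper_force: 0.0
```

Request:
carry_out(deltas=[[[0,0,0,-0.02,0.3],[0,0,0,-0.02,0.3]]])

```text
clock: 16.3
tool_pos: [0.4172, 0.2126, 0.2272]
orientation: [-180.0, -0.1, 24.3]
force: [0.5, -1.6, -0.4]
opening: 0.0572
gripper_force: 0.0
```

```bash
cat > lk.py <<'E'
from h import *
np.set_printoptions(precision=4,suppress=True)
o=ctrl.get_obs(); print(o["clock"],o["tool_pos"],o["orientation"],o["opening"])
for n in("top","scene"):
    s=ctrl.snapshot(n)
    for t in local_tins(s):
        if t[2][0]>350 and t[2][1]>-250: print(n,*t)
E
python3 lk.py
```

```text
16.3 [0.4172 0.2126 0.2272] [-179.972    -0.0602   24.3323] 0.057153916533858685
top 146 [217. 207.] [579. 377.] 62 34 -62 [191.5 185.5 185.5]
top 220 [329. 220.] [539.  29.] 59 35 -24 [137. 133. 133.]
top 86 [270. 266.] [401. 205.] 36 22 -68 [225.5 219.5 220. ]
scene 180 [364. 163.] [462. 380.] 69 55 10 [146.5 137.  133. ]
scene 190 [326. 180.] [431. 212.] 66 54 25 [149.  140.  135.5]
scene 181 [385. 183.] [583. 371.] 80 43 -33 [151. 142. 138.]
```

Request:
carry_out(deltas=[[[0,0,0.25,0,0.3],[0,0,0.5,0,0.3],[0,0,0.7,0,0.3],[0,0,0.7,0,0.3],[0,0,0.7,0,0.3]]])

```text
clock: 16.9
tool_pos: [0.4182, 0.2114, 0.0872]
orientation: [179.9, 0.1, 24.0]
force: [0.6, 0.6, 1.2]
opening: 0.0574
gripper_force: 0.0
```

Request:
carry_out(deltas=[[[0,0,0.15,0,0.3],[0,0,0.3,0,0.3],[0,0,0.365,0,0.3],[0,0,0.365,0,0.3],[0,0,0.365,0,-0.6]]])

```text
clock: 17.4
tool_pos: [0.419, 0.2131, 0.0156]
orientation: [-179.9, -0.2, 24.1]
force: [-0.6, -0.2, -0.5]
opening: 0.0529
gripper_force: 0.0
```

Request:
carry_out(deltas=[[[0,0,0,0,-0.6],[0,0,0,0,-0.6],[0,0,0,0,-0.6],[0,0,0,0,-0.6]]])

```text
clock: 17.8
tool_pos: [0.4183, 0.2126, 0.0148]
orientation: [-180.0, -0.1, 24.1]
force: [-2.6, -0.2, 8.9]
opening: 0.0354
gripper_force: 30.0
```

Request:
carry_out(deltas=[[[0,0,-0.2,0,-0.6],[0,0,-0.45,0,-0.6],[0,0,-0.7,0,-0.6],[0,0,-0.9,0,-0.6],[0,0,-0.9,0,-0.6]]])

```text
clock: 18.3
tool_pos: [0.4201, 0.2139, 0.2001]
orientation: [-179.8, -0.6, 24.2]
force: [0.1, 0.4, -1.5]
opening: 0.0357
gripper_force: 30.0
```

Request:
carry_out(deltas=[[[0.04,0.2,0,0,-0.6],[0.08,0.45,0,0,-0.6],[0.12,0.7,0,0,-0.6],[0.16,0.95,0,0,-0.6],[0.16,1,0,0,-0.6]]])

```text
clock: 18.8
tool_pos: [0.53, 0.0389, 0.1933]
orientation: [180.0, 0.0, 23.9]
force: [-0.6, 0.2, -0.5]
opening: 0.0357
gripper_force: 30.0
```

Request:
carry_out(deltas=[[[0,0.08,0,0,-0.6],[0,0.08,0,0,-0.6],[0,0.08,0,0,-0.6]]])

```text
clock: 19.1
tool_pos: [0.5347, 0.0278, 0.1934]
orientation: [-180.0, 0.0, 24.1]
force: [1.0, -0.3, -0.3]
opening: 0.0355
gripper_force: 30.0
```

Request:
carry_out(deltas=[[[0,0,0.12,0,-0.6],[0,0,0.23,0,-0.6],[0,0,0.23,0,-0.6],[0,0,0.23,0,-0.6]]])

```text
clock: 19.5
tool_pos: [0.5349, 0.0284, 0.1481]
orientation: [180.0, 0.0, 24.2]
force: [0.3, -0.3, 0.4]
opening: 0.0357
gripper_force: 30.0
```

Request:
carry_out(deltas=[[[0,0,0,0,0.3],[0,0,0,0,0.3],[0,0,0,0,0.3],[0,0,-0.2,0,0.3],[0,0,-0.4,0,0.3]]])

```text
clock: 20.0
tool_pos: [0.5344, 0.0274, 0.2281]
orientation: [180.0, 0.1, 24.1]
force: [1.1, 0.2, -0.6]
opening: 0.0568
gripper_force: 0.0
```

Request:
carry_out(deltas=[[[0.1,-0.18,0,0,0.3],[0.21,-0.37,0,0,0.3],[0.32,-0.56,0,0,0.3],[0.43,-0.75,0,0,0.3],[0.43,-0.75,0,0,0.3]]])

```text
clock: 20.5
tool_pos: [0.5528, 0.2041, 0.2275]
orientation: [-180.0, -0.1, 24.3]
force: [-0.6, -0.3, -0.0]
opening: 0.0567
gripper_force: 0.0
```

Request:
carry_out(deltas=[[[0.1,-0.18,0,0.023,0.3],[0.21,-0.37,0,0.046,0.3],[0.32,-0.56,0,0.07,0.3],[0.43,-0.745,0,0.093,0.3],[0.43,-0.745,0,0.116,0.3]]])

```text
clock: 21.0
tool_pos: [0.57, 0.3751, 0.2266]
orientation: [180.0, 0.0, -17.8]
force: [0.7, 0.7, -0.6]
opening: 0.0572
gripper_force: 0.0
```

Request:
carry_out(deltas=[[[0,0,0,0.02,0.3],[0,0,0,0.04,0.3],[0,0,0,0.04,0.3]]])

```text
clock: 21.3
tool_pos: [0.5699, 0.3707, 0.2277]
orientation: [-180.0, -0.0, -32.1]
force: [-0.5, 0.3, -0.3]
opening: 0.0571
gripper_force: 0.0
```

```bash
python3 lk.py
```

```text
21.3 [0.5699 0.3707 0.2277] [-179.9996   -0.0004  -32.1466] 0.05709927108685609
top 266 [329. 220.] [540.  29.] 62 49 0 [145. 141. 142.]
top 242 [212. 250.] [449. 382.] 59 37 9 [231.  227.  227.5]
scene 180 [364. 163.] [462. 380.] 69 54 10 [147.5 138.5 134. ]
scene 182 [385. 183.] [582. 372.] 78 43 -34 [163.5 153.5 148. ]
scene 170 [417. 194.] [694. 428.] 57 56 51 [116. 110.  99.]
```

Request:
carry_out(deltas=[[[0,0,0.25,0,0.3],[0,0,0.5,0,0.3],[0,0,0.7,0,0.3],[0,0,0.7,0,0.3],[0,0,0.7,0,0.3]]])

```text
clock: 21.9
tool_pos: [0.5704, 0.3709, 0.0883]
orientation: [180.0, -0.0, -31.9]
force: [0.6, 1.2, 0.9]
opening: 0.0568
gripper_force: 0.0
```

Request:
carry_out(deltas=[[[0,0,0.15,0,0.3],[0,0,0.3,0,0.3],[0,0,0.37,0,0.3],[0,0,0.37,0,0.3],[0,0,0.37,0,-0.6]]])

```text
clock: 22.4
tool_pos: [0.571, 0.3719, 0.0158]
orientation: [-179.9, -0.1, -32.0]
force: [0.3, 0.4, 0.3]
opening: 0.0531
gripper_force: 0.0
```

Request:
carry_out(deltas=[[[0,0,0,0,-0.6],[0,0,0,0,-0.6],[0,0,0,0,-0.6],[0,0,0,0,-0.6]]])

```text
clock: 22.8
tool_pos: [0.5706, 0.3717, 0.0152]
orientation: [-179.9, -0.0, -32.0]
force: [-0.2, -0.1, 7.0]
opening: 0.036
gripper_force: 30.0
```

Request:
carry_out(deltas=[[[0,0,-0.2,0,-0.6],[0,0,-0.45,0,-0.6],[0,0,-0.7,0,-0.6],[0,0,-0.9,0,-0.6],[0,0,-0.9,0,-0.6]]])

```text
clock: 23.3
tool_pos: [0.5725, 0.3729, 0.2015]
orientation: [-179.4, -0.2, -32.0]
force: [0.3, -0.2, -1.1]
opening: 0.0356
gripper_force: 30.0
```

Request:
carry_out(deltas=[[[0.1,0.2,0,0,-0.6],[0.2,0.4,0,0,-0.6],[0.3,0.6,0,0,-0.6],[0.38,0.775,0,0,-0.6],[0.38,0.775,0,0,-0.6]]])

```text
clock: 23.8
tool_pos: [0.5508, 0.1952, 0.1939]
orientation: [180.0, 0.0, -32.2]
force: [0.8, 1.1, -0.1]
opening: 0.0358
gripper_force: 30.0
```

Request:
carry_out(deltas=[[[0.1,0.2,0,0,-0.6],[0.2,0.4,0,0,-0.6],[0.3,0.6,0,0,-0.6],[0.38,0.775,0,0,-0.6],[0.38,0.775,0,0,-0.6]]])

```text
clock: 24.3
tool_pos: [0.533, 0.0242, 0.1936]
orientation: [180.0, 0.0, -32.2]
force: [0.0, -0.3, -0.7]
opening: 0.0354
gripper_force: 30.0
```

Request:
carry_out(deltas=[[[0,0,0,0,-0.6]]])

```text
clock: 24.4
tool_pos: [0.5342, 0.0269, 0.1937]
orientation: [-180.0, -0.0, -32.1]
force: [0.9, -0.0, -1.3]
opening: 0.0357
gripper_force: 30.0
```

Request:
carry_out(deltas=[[[0,0,0.12,0,-0.6],[0,0,0.23,0,-0.6],[0,0,0.23,0,-0.6],[0,0,0.23,0,-0.6]]])

```text
clock: 24.8
tool_pos: [0.5345, 0.0284, 0.1477]
orientation: [180.0, 0.0, -32.0]
force: [0.5, 0.0, -0.2]
opening: 0.0355
gripper_force: 30.0
```

Request:
carry_out(deltas=[[[0,0,0,0,0.3],[0,0,0,0,0.3],[0,0,0,0,0.3],[0,0,-0.2,0,0.3],[0,0,-0.4,0,0.3]]])

```text
clock: 25.3
tool_pos: [0.5336, 0.0272, 0.2282]
orientation: [179.9, 0.1, -32.0]
force: [1.5, -0.3, -0.1]
opening: 0.0571
gripper_force: 0.0
```

Request:
carry_out(deltas=[[[-0.16,-0.16,0,0,0.3],[-0.33,-0.32,0,0,0.3],[-0.5,-0.48,0,0,0.3],[-0.655,-0.635,0,0,0.3],[-0.655,-0.635,0,0,0.3]]])

```text
clock: 25.8
tool_pos: [0.4899, 0.2088, 0.2282]
orientation: [-179.9, -0.0, -31.8]
force: [-0.0, -1.5, 0.3]
opening: 0.0572
gripper_force: 0.0
```

Request:
carry_out(deltas=[[[-0.16,-0.16,0,-0.023,0.3],[-0.33,-0.32,0,-0.046,0.3],[-0.5,-0.48,0,-0.069,0.3],[-0.655,-0.635,0,-0.092,0.3],[-0.655,-0.635,0,-0.114,0.3]]])

```text
clock: 26.3
tool_pos: [0.4461, 0.3859, 0.2275]
orientation: [-180.0, -0.0, 9.5]
force: [0.5, -0.5, 0.2]
opening: 0.0571
gripper_force: 0.0
```

Request:
carry_out(deltas=[[[0,0,0,0,0.3],[0,0,0,0,0.3]]])

```text
clock: 26.5
tool_pos: [0.447, 0.3813, 0.2277]
orientation: [180.0, 0.0, 8.8]
force: [-0.0, 0.1, -0.2]
opening: 0.0573
gripper_force: 0.0
```

```bash
python3 lk.py
```

```text
26.5 [0.447  0.3813 0.2277] [179.9982   0.0015   8.7538] 0.057283238391648096
top 303 [331. 219.] [545.  21.] 63 61 9 [136. 132. 132.]
top 86 [213. 256.] [431. 379.] 35 24 -78 [215.  208.5 209.5]
scene 176 [364. 163.] [461. 381.] 70 53 8 [148.5 139.5 135. ]
scene 168 [417. 194.] [692. 428.] 62 51 -47 [114. 109.  98.]
```

Request:
carry_out(deltas=[[[0,0,0.25,0,0.3],[0,0,0.5,0,0.3],[0,0,0.7,0,0.3],[0,0,0.7,0,0.3],[0,0,0.7,0,0.3]]])

```text
clock: 27.1
tool_pos: [0.4476, 0.3814, 0.0885]
orientation: [180.0, -0.0, 8.9]
force: [1.1, 0.0, 1.4]
opening: 0.0566
gripper_force: 0.0
```

Request:
carry_out(deltas=[[[0,0,0.15,0,0.3],[0,0,0.3,0,0.3],[0,0,0.37,0,0.3],[0,0,0.37,0,0.3],[0,0,0.37,0,-0.6]]])

```text
clock: 27.6
tool_pos: [0.4482, 0.3833, 0.0161]
orientation: [-179.9, -0.2, 9.0]
force: [-0.1, 0.5, 0.6]
opening: 0.0529
gripper_force: 0.0
```

Request:
carry_out(deltas=[[[0,0,0,0,-0.6],[0,0,0,0,-0.6],[0,0,0,0,-0.6],[0,0,0,0,-0.6]]])

```text
clock: 28.0
tool_pos: [0.4475, 0.3828, 0.0152]
orientation: [-179.9, -0.1, 9.0]
force: [-0.9, -0.6, 7.9]
opening: 0.0355
gripper_force: 30.0
```

Request:
carry_out(deltas=[[[0,0,-0.2,0,-0.6],[0,0,-0.45,0,-0.6],[0,0,-0.7,0,-0.6],[0,0,-0.9,0,-0.6],[0,0,-0.9,0,-0.6]]])

```text
clock: 28.5
tool_pos: [0.4491, 0.3843, 0.2009]
orientation: [-179.6, -0.5, 9.1]
force: [0.0, 0.6, -1.2]
opening: 0.0354
gripper_force: 30.0
```

Request:
carry_out(deltas=[[[0.02,0.22,0,0,-0.6],[0.04,0.45,0,0,-0.6],[0.06,0.68,0,0,-0.6],[0.08,0.905,0,0,-0.6],[0.08,0.905,0,0,-0.6]]])

```text
clock: 29.0
tool_pos: [0.4909, 0.2012, 0.1935]
orientation: [180.0, 0.1, 8.8]
force: [-0.1, -0.6, -0.4]
opening: 0.0359
gripper_force: 30.0
```

Request:
carry_out(deltas=[[[0.02,0.22,0,0,-0.6],[0.04,0.45,0,0,-0.6],[0.06,0.68,0,0,-0.6],[0.08,0.905,0,0,-0.6],[0.08,0.905,0,0,-0.6]]])

```text
clock: 29.5
tool_pos: [0.5353, 0.0253, 0.1932]
orientation: [180.0, 0.0, 8.7]
force: [-0.8, -0.6, -0.9]
opening: 0.0357
gripper_force: 30.0
```

Request:
carry_out(deltas=[[[0,0,0,0,-0.6]]])

```text
clock: 29.6
tool_pos: [0.535, 0.0283, 0.1933]
orientation: [-180.0, 0.0, 8.9]
force: [-1.2, -0.1, -1.5]
opening: 0.036
gripper_force: 30.0
```

Request:
carry_out(deltas=[[[0,0,0.12,0,-0.6],[0,0,0.23,0,-0.6],[0,0,0.23,0,-0.6],[0,0,0.23,0,-0.6]]])

```text
clock: 30.0
tool_pos: [0.5351, 0.0302, 0.1479]
orientation: [180.0, 0.0, 9.1]
force: [0.5, -0.0, -0.1]
opening: 0.0354
gripper_force: 30.0
```

Request:
carry_out(deltas=[[[0,0,0,0,0.3],[0,0,0,0,0.3],[0,0,0,0,0.3],[0,0,-0.2,0,0.3],[0,0,-0.4,0,0.3]]])

```text
clock: 30.5
tool_pos: [0.5345, 0.029, 0.2282]
orientation: [180.0, 0.1, 9.0]
force: [1.6, 0.1, 0.1]
opening: 0.0566
gripper_force: 0.0
```

Request:
carry_out(deltas=[[[-0.3,-0.2,0,0,0.3],[-0.3,-0.4,0,0,0.3],[-0.3,-0.6,0,0,0.3],[-0.3,-0.8,0,0,0.3],[-0.3,-0.8,0,0,0.3]]])

```text
clock: 31.0
tool_pos: [0.4506, 0.1816, 0.2285]
orientation: [-179.9, -0.1, 9.2]
force: [-1.0, -0.6, -0.6]
opening: 0.0569
gripper_force: 0.0
```

Run:
```python
from h import *
np.set_printoptions(precision=3,suppress=True)
A=ctrl.snapshot("scene");B=ctrl.snapshot("top")
r=cv2.resize(B["color"][150:290,290:520,::-1],None,fx=3.4,fy=3.4,interpolation=3)
cv2.imwrite("pics/b3.png",r)
a=ctrl.spot_point(A,"cap_grip");b=ctrl.spot_point(B,"cap_grip")
for x in a[:3]:
  for y in b[:3]: print(tri(A,B,x["centre"],y["centre"]),x["p"],y["p"],y["centre"])
for n,s in(("scene",A),("top",B)):
    print(n,[(round(d["p"],2),ray(s,d["centre"],.012)) for d in ctrl.spot_point(s,"tin1_centre")])
    c=s["color"].astype(int); u,v=np.round(proj(s,(.5,-.228,.075))).astype(int)
    m=np.zeros(c.shape[:2],np.uint8); m[v-25:v+25,u-25:u+25]=(c.max(2)<50)[v-25:v+25,u-25:u+25]
    k,l,st,ce=cv2.connectedComponentsWithStats(m)
    for i in range(1,k):
        if st[i,4]>60:
            ys,xs=np.where(l==i); R=cv2.minAreaRect(np.array([ray(s,p,.075)[:2] for p in zip(xs,ys)],np.float32)*1000); print(n,st[i,4],R)
    for d in ctrl.silhouettes(s,"cap_grip")[:1]: print(ray(s,d["centre"],.043))
```

```text
[ 0.497 -0.231  0.054] 0.8 0.88 [415.9, 232.4]
[ 0.554 -0.121  0.081] 0.8 0.64 [337.5, 201.8]
[ 0.625 -0.018  0.606] 0.19 0.88 [415.9, 232.4]
[0.623 0.103 0.443] 0.19 0.64 [337.5, 201.8]
scene []
scene 167 ((506.0080261230469, -228.61917114257812), (21.487648010253906, 91.35758972167969), 82.72489929199219)
[ 0.507 -0.241  0.043]
top [(0.43, array([0.546, 0.037, 0.012]))]
top 199 ((495.3646240234375, -223.18572998046875), (22.24522590637207, 77.17581939697266), 82.96427154541016)
[ 0.494 -0.232  0.043]
```

View pics/b3.png

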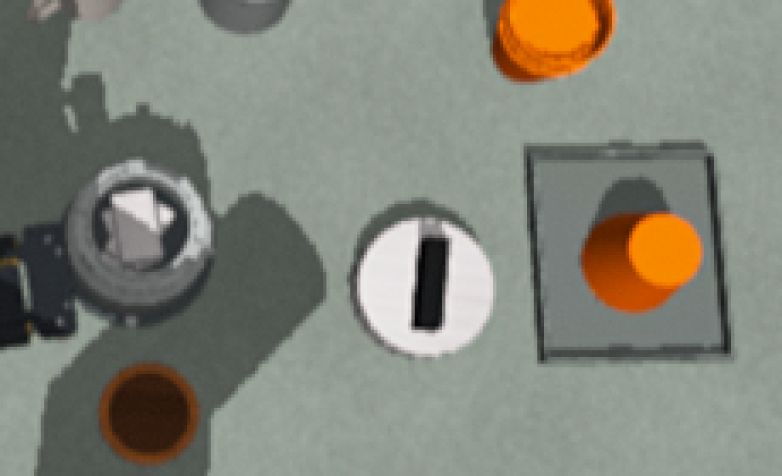

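Top view: the cup stands in the tray. The tins are in the canister, with one tilted near px (330,214). The cap's bar is at px (416,233). I zoom in to check that no tin rises above the rim.

Run:
```python
from h import *
A=ctrl.snapshot("scene");B=ctrl.snapshot("top")
o=[]
for s,(u,v) in((A,(304,208)),(B,(331,217))):
    i=s["color"][v-25:v+25,u-25:u+25,::-1].astype(float); print(u,v)
    i=np.clip(i*1.2,0,255).astype(np.uint8); o.append(cv2.resize(i,(400,400),interpolation=3))
cv2.imwrite("pics/can4.png",np.hstack(o))
```

```text
304 208
331 217
```

View pics/can4.png

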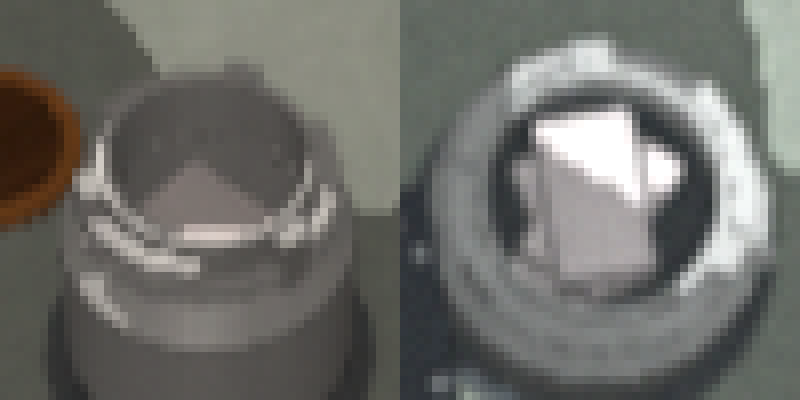

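The tins lie as a stack well below the rim. The mark and pin are on the bar's +x end at about -7°. Now I go over the cap.

Request:
carry_out(deltas=[[[-0.03,0.2,0,0,0.3],[-0.03,0.4,0,0,0.3],[-0.03,0.6,0,0,0.3],[-0.03,0.68,0,0,0.3],[-0.03,0.68,0,0,0.3]]])

```text
clock: 32.0
tool_pos: [0.4662, 0.0404, 0.2276]
orientation: [180.0, 0.0, 8.8]
force: [-0.5, -0.3, -0.4]
opening: 0.0567
gripper_force: 0.0
```

Request:
carry_out(deltas=[[[-0.03,0.2,0,0,0.3],[-0.03,0.4,0,0,0.3],[-0.03,0.6,0,0,0.3],[-0.03,0.68,0,0,0.3],[-0.03,0.68,0,0,0.3]]])

```text
clock: 32.5
tool_pos: [0.4817, -0.0941, 0.2273]
orientation: [180.0, 0.0, 8.8]
force: [-0.2, 0.5, -0.7]
opening: 0.0573
gripper_force: 0.0
```

Request:
carry_out(deltas=[[[-0.03,0.2,0,0.022,0],[-0.03,0.4,0,0.044,0],[-0.03,0.6,0,0.044,0],[-0.03,0.68,0,0.044,0],[-0.03,0.68,0,0.044,0]]])

```text
clock: 33.0
tool_pos: [0.4972, -0.2288, 0.227]
orientation: [180.0, 0.0, -7.0]
force: [-0.5, -0.3, 0.4]
opening: 0.0437
gripper_force: 0.0
```

Request:
carry_out(deltas=[[[0,0,0,0,0],[0,0,0,0,0]]])

```text
clock: 33.2
tool_pos: [0.4969, -0.2267, 0.2276]
orientation: [-180.0, -0.0, -6.8]
force: [1.1, 0.4, 1.0]
opening: 0.0442
gripper_force: 0.0
```

Request:
carry_out(deltas=[[[0,0,0.2,0,0],[0,0,0.4,0,0],[0,0,0.6,0,0],[0,0,0.8,0,0],[0,0,0.8,0,0]]])

```text
clock: 33.7
tool_pos: [0.4933, -0.2261, 0.0633]
orientation: [-180.0, 0.5, -6.8]
force: [-0.2, 0.0, 0.4]
opening: 0.044
gripper_force: 0.0
```

Request:
carry_out(deltas=[[[0,0,0.08,0,0],[0,0,0.08,0,-0.8],[0,0,0.08,0,-0.8],[0,0,0.08,0,-0.8],[0,0,0.08,0,-0.8]]])

```text
clock: 34.2
tool_pos: [0.498, -0.2278, 0.0533]
orientation: [-180.0, -0.2, -6.8]
force: [-1.1, 2.7, 6.8]
opening: 0.0215
gripper_force: 30.0
```

Request:
carry_out(deltas=[[[0,0,-0.1,0,-0.8],[0,0,-0.3,0,-0.8],[0,0,-0.5,0,-0.8],[0,0,-0.7,0,-0.8],[0,0,-0.85,0,-0.8]]])

```text
clock: 34.7
tool_pos: [0.4971, -0.228, 0.2249]
orientation: [180.0, -0.2, -6.8]
force: [0.3, -0.2, -2.1]
opening: 0.022
gripper_force: 30.0
```

Request:
carry_out(deltas=[[[0,0,0,0,-0.8],[0,0,0,0,-0.8]]])

```text
clock: 34.9
tool_pos: [0.4968, -0.2277, 0.2223]
orientation: [-180.0, -0.1, -6.9]
force: [0.0, 0.4, -3.0]
opening: 0.0215
gripper_force: 30.0
```

Run:
```python
from h import *
np.set_printoptions(precision=4,suppress=True)
o=ctrl.get_obs(); print(o["tool_pos"],o["orientation"])
A=ctrl.snapshot("scene");B=ctrl.snapshot("top")
o=[]
for s in(A,B):
    u,v=np.round(proj(s,(.497,-.228,.2))).astype(int); print(u,v)
    i=s["color"][v-40:v+40,u-40:u+40,::-1]; o.append(cv2.resize(i,(400,400),interpolation=3))
cv2.imwrite("pics/cap5.png",np.hstack(o))
```

```text
[ 0.4968 -0.2277  0.2223] [-179.9641   -0.0979   -6.8585]
228 226
428 226
```

View pics/cap5.png

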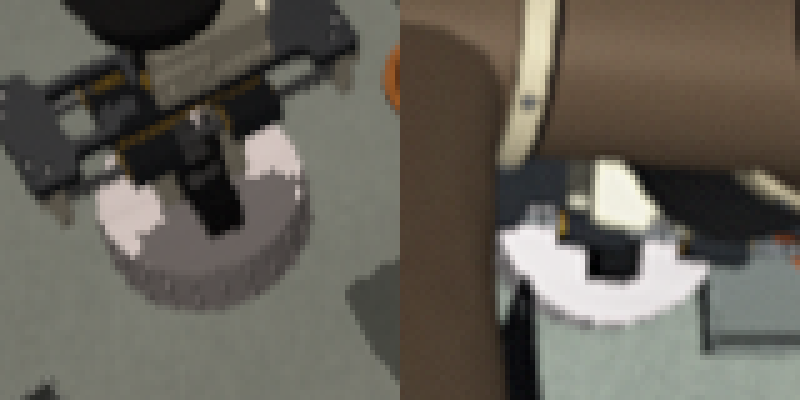

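Request:
carry_out(deltas=[[[0.018,-0.15,0,0,-0.8],[0.018,-0.32,0,0,-0.8],[0.018,-0.5,0,0,-0.8],[0.018,-0.647,0,0,-0.8],[0.018,-0.647,0,0,-0.8]]])

```text
clock: 35.5
tool_pos: [0.5156, -0.0972, 0.2202]
orientation: [180.0, 0.1, -6.7]
force: [-0.8, -0.1, -1.3]
opening: 0.0218
gripper_force: 30.0
```

Request:
carry_out(deltas=[[[0.018,-0.15,0,0.023,-0.8],[0.018,-0.32,0,0.046,-0.8],[0.018,-0.5,0,0.07,-0.8],[0.018,-0.647,0,0.093,-0.8],[0.018,-0.647,0,0.116,-0.8]]])

```text
clock: 36.0
tool_pos: [0.5348, 0.0304, 0.2201]
orientation: [179.9, 0.1, -48.8]
force: [0.0, -0.2, -2.2]
opening: 0.0218
gripper_force: 30.0
```

Request:
carry_out(deltas=[[[0,0,0,0.02,-0.8],[0,0,0,0.026,-0.8],[0,0,0,0.026,-0.8],[0,0,0,0.026,-0.8]]])

```text
clock: 36.4
tool_pos: [0.5345, 0.0278, 0.2207]
orientation: [179.9, 0.0, -57.9]
force: [0.2, 0.3, -2.4]
opening: 0.0217
gripper_force: 30.0
```

Run:
```python
from h import *
np.set_printoptions(precision=4,suppress=True)
o=ctrl.get_obs(); print(o["tool_pos"],o["orientation"],o["joint_pos"])
A=ctrl.snapshot("scene");B=ctrl.snapshot("top")
o=[]
for s in(A,B):
    u,v=np.round(proj(s,(.535,.028,.16))).astype(int); print(u,v)
    i=s["color"][v-40:v+40,u-40:u+40,::-1]; o.append(cv2.resize(i,(400,400),interpolation=3))
cv2.imwrite("pics/cap6.png",np.hstack(o))
# predicted column extents in the scene view: cap skirt edge and canister body/neck
for r,z in((.06,.17),(.062,.1),(.045,.14)):
    t=np.linspace(0,6.283,200); q=np.array([proj(A,(.535+r*np.cos(x),.028+r*np.sin(x),z)) for x in t]); print(r,z,q.min(0),q.max(0))
```

```text
[0.5345 0.0278 0.2207] [179.8998   0.0185 -57.894 ] [ 23.9724   7.6729 -17.3756  -0.0045 -65.0533   8.1355]
304 199
331 214
0.06 0.17 [285.1861 182.3103] [322.8156 212.0105]
0.062 0.1 [285.4729 195.0331] [322.9003 225.2307]
0.045 0.14 [290.2131 191.6109] [317.9683 213.7275]
```

View pics/cap6.png

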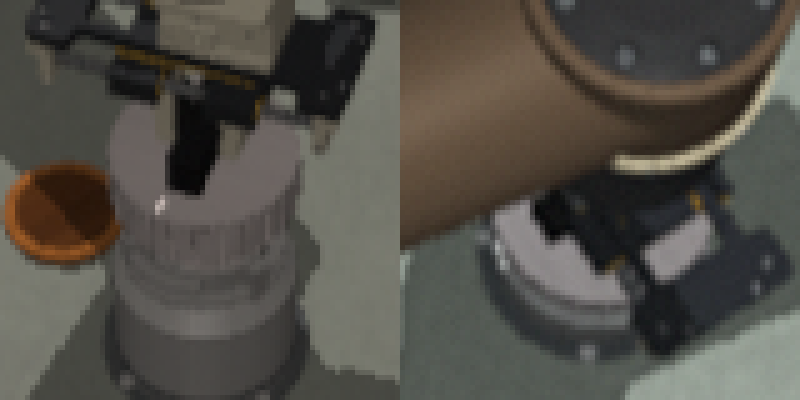

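In both views the cap hangs level over the neck. In the scene picture its edges at cols ~286–325 match the canister body. I lower it step by step.

Request:
carry_out(deltas=[[[0,0,0.08,0,-0.8],[0,0,0.15,0,-0.8],[0,0,0.15,0,-0.8],[0,0,0.15,0,-0.8]]])

```text
clock: 36.9
tool_pos: [0.5349, 0.028, 0.1917]
orientation: [180.0, -0.0, -57.9]
force: [-0.1, -0.1, -1.4]
opening: 0.0217
gripper_force: 30.0
```

Request:
carry_out(deltas=[[[0,0,0.02,0,-0.8],[0,0,0.02,0,-0.8]]])

```text
clock: 37.1
tool_pos: [0.5349, 0.0283, 0.1877]
orientation: [-180.0, 0.0, -58.0]
force: [-0.3, -1.1, -2.1]
opening: 0.022
gripper_force: 30.0
```

Request:
carry_out(deltas=[[[0,0,0.015,0,-0.8],[0,0,0.015,0,-0.8]]])

```text
clock: 37.3
tool_pos: [0.5349, 0.0282, 0.1845]
orientation: [-180.0, -0.0, -58.0]
force: [0.6, -1.4, -2.3]
opening: 0.0219
gripper_force: 30.0
```

Request:
carry_out(deltas=[[[0,0,0.015,0,-0.8],[0,0,0.015,0,-0.8]]])

```text
clock: 37.5
tool_pos: [0.5348, 0.0281, 0.1813]
orientation: [180.0, -0.0, -58.0]
force: [0.3, -1.9, -2.5]
opening: 0.0221
gripper_force: 30.0
```

Request:
carry_out(deltas=[[[0,0,0.015,0,-0.8],[0,0,0.015,0,-0.8]]])

```text
clock: 37.7
tool_pos: [0.5351, 0.0281, 0.1794]
orientation: [-180.0, -0.0, -57.9]
force: [-1.8, -1.0, 4.8]
opening: 0.0216
gripper_force: 30.0
```

Request:
carry_out(deltas=[[[0,0,0.01,0,-0.8],[0,0,0.01,0,-0.8]]])

```text
clock: 37.9
tool_pos: [0.5353, 0.028, 0.1791]
orientation: [-179.9, -0.1, -57.9]
force: [-6.9, -0.7, 18.4]
opening: 0.0221
gripper_force: 30.0
```

Request:
carry_out(deltas=[[[0,0,0.01,0,-0.8],[0,0,0.01,0,-0.8]]])

```text
clock: 38.1
tool_pos: [0.5355, 0.028, 0.1788]
orientation: [-179.9, -0.1, -57.9]
force: [-12.6, 1.2, 30.9]
opening: 0.0218
gripper_force: 30.0
```

Request:
carry_out(deltas=[[[0,0,-0.015,0,-0.8],[0,0,-0.015,0,-0.42],[0,0,-0.015,0,-0.42],[0,0,-0.015,0,-0.42]]])

```text
clock: 38.5
tool_pos: [0.5348, 0.0283, 0.1771]
orientation: [180.0, 0.0, -58.0]
force: [0.7, -0.5, 1.0]
opening: 0.0255
gripper_force: 0.0
```

Request:
carry_out(deltas=[[[0,0,0,-0.015,-0.42],[0,0,0,-0.03,-0.42],[0,0,0,-0.045,-0.42],[0,0,0,-0.06,-0.42],[0,0,0,-0.075,-0.42]]])

```text
clock: 39.0
tool_pos: [0.5355, 0.0284, 0.1777]
orientation: [-180.0, -0.0, -30.7]
force: [0.4, 0.2, 0.2]
opening: 0.0256
gripper_force: 0.3
```

Request:
carry_out(deltas=[[[0,0,0,-0.015,-0.42],[0,0,0,-0.03,-0.42],[0,0,0,-0.045,-0.42],[0,0,0,-0.06,-0.42],[0,0,0,-0.06,-0.42]]])

```text
clock: 39.5
tool_pos: [0.5348, 0.0283, 0.1771]
orientation: [180.0, 0.0, -9.3]
force: [-0.6, -0.0, 0.3]
opening: 0.0253
gripper_force: 0.1
```

Run:
```python
from h import *
np.set_printoptions(precision=4,suppress=True)
o=ctrl.get_obs(); print(o["tool_pos"],o["orientation"],o["force"],o["moment"],o["opening"])
A=ctrl.snapshot("scene")
u,v=304,199
i=A["color"][v-40:v+40,u-40:u+40,::-1]; cv2.imwrite("pics/cap7.png",cv2.resize(i,(480,480),interpolation=3))
```

```text
[0.5348 0.0283 0.1771] [179.9887   0.0293  -9.2836] [-0.6278 -0.0429  0.2575] [ 0.0165  0.0218 -0.0207] 0.025327494221894516
```

View pics/cap7.png

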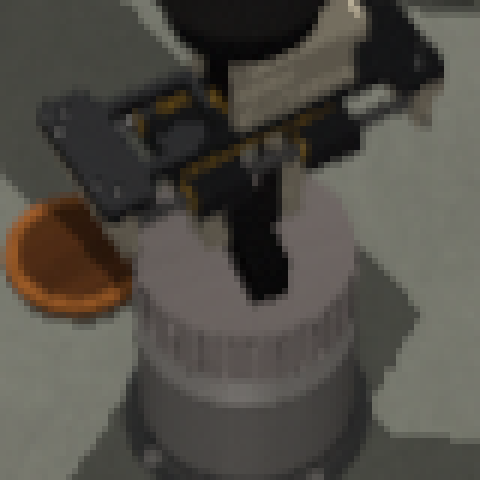

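The cap seems lower now, with its skirt near the shoulder (crop row ~375). I check by lowering the loose fingers past the ridge-height cap top.

Request:
carry_out(deltas=[[[0,0,0.02,0,-0.42],[0,0,0.03,0,-0.42],[0,0,0.03,0,-0.42]]])

```text
clock: 39.85
tool_pos: [0.5346, 0.0282, 0.171]
orientation: [180.0, 0.0, -9.4]
force: [0.4, 0.4, 0.2]
opening: 0.0256
gripper_force: 0.2
```

Request:
carry_out(deltas=[[[0,0,0.015,0,-0.42],[0,0,0.025,0,-0.42],[0,0,0.025,0,-0.42]]])

```text
clock: 40.15
tool_pos: [0.5347, 0.0282, 0.1662]
orientation: [180.0, 0.0, -9.4]
force: [0.0, 1.4, 0.2]
opening: 0.0252
gripper_force: 0.2
```

Run:
```python
from h import *
np.set_printoptions(precision=1,suppress=True)
A=ctrl.snapshot("scene")
d=ctrl.spot_point(A,"cap_grip"); print([(x["p"],x["centre"]) for x in d[:2]])
for h in(.0455,.0315,.025): 
    t=np.linspace(0,6.283,200); q=np.array([proj(A,(.535+.06*np.cos(x),.028+.06*np.sin(x),.14+h-.059)) for x in t])
    print(h,proj(A,(.535,.028,.14+h)),"skirt bottom row",q.max(0)[1])
print(A["color"][195:232,304].tolist())
```

```text
[(0.75, [302.0, 195.7])]
0.0455 [304.  193.8] skirt bottom row 220.02427696911988
0.0315 [304.  196.5] skirt bottom row 222.52153155471632
0.025 [304.  197.7] skirt bottom row 223.66789533632544
[[11, 11, 12], [10, 9, 10], [11, 10, 10], [10, 10, 11], [9, 11, 10], [12, 11, 12], [8, 9, 9], [7, 7, 6], [8, 8, 8], [15, 14, 14], [34, 31, 30], [57, 52, 50], [90, 83, 80], [107, 99, 96], [108, 100, 97], [107, 100, 97], [107, 100, 97], [107, 99, 96], [106, 99, 96], [102, 95, 92], [92, 86, 83], [88, 81, 79], [89, 82, 80], [89, 82, 80], [90, 83, 81], [90, 83, 81], [88, 82, 80], [100, 95, 92], [111, 108, 105], [111, 108, 105], [114, 111, 107], [99, 96, 93], [76, 74, 71], [76, 74, 71], [76, 74, 71], [76, 74, 71], [76, 74, 71]]
```

The skirt's lower edge is at row ~222, which matches the dropped height (222.5 predicted), and the fingers meet nothing. The cap is in the gaps, so now I screw clockwise.

Request:
carry_out(deltas=[[[0,0,0.015,0.015,-0.42],[0,0,0.015,0.03,-0.42],[0,0,0.015,0.045,-0.42],[0,0,0.015,0.06,-0.42],[0,0,0.015,0.075,-0.42]]])

```text
clock: 40.75
tool_pos: [0.5348, 0.0282, 0.1636]
orientation: [180.0, -0.0, -36.6]
force: [0.7, 0.1, -0.2]
opening: 0.0259
gripper_force: 1.3
```

Request:
carry_out(deltas=[[[0,0,0.01,0.015,-0.42],[0,0,0.01,0.03,-0.42],[0,0,0.01,0.045,-0.42],[0,0,0.01,0.06,-0.42],[0,0,0.01,0.075,-0.42]]])

```text
clock: 41.25
tool_pos: [0.5354, 0.0283, 0.1623]
orientation: [-179.9, -0.0, -63.6]
force: [0.7, -1.5, 0.4]
opening: 0.0257
gripper_force: 4.3
```

Request:
carry_out(deltas=[[[0,0,0.01,0.015,-0.42],[0,0,0.01,0.03,-0.42],[0,0,0.01,0.045,-0.42]]])

```text
clock: 41.55
tool_pos: [0.5353, 0.0283, 0.1602]
orientation: [-179.9, -0.0, -79.8]
force: [-0.0, -0.1, -0.2]
opening: 0.0257
gripper_force: 1.3
```

```bash
cat > cp.py <<'E'
from h import *
np.set_printoptions(precision=3,suppress=True)
o=ctrl.get_obs(); print(o["tool_pos"],o["orientation"],o["force"],o["moment"],o["opening"],o["gripper_force"],o["joint_pos"][5])
A=ctrl.snapshot("scene"); print([(x["p"],x["centre"]) for x in ctrl.spot_point(A,"cap_grip")[:1]])
print(A["color"][214:230,304,0].tolist())
E
python3 cp.py
```

```text
[0.535 0.028 0.16 ] [-179.935   -0.003  -79.768] [-0.03  -0.054 -0.211] [0.035 0.047 0.061] 0.025681759906418102 1.327705078292638 -13.786986318327298
[(0.91, [301.3, 196.5])]
[107, 103, 97, 93, 94, 95, 97, 95, 96, 104, 111, 114, 100, 76, 75, 76]
```

Request:
carry_out(deltas=[[[0,0,0,0.015,-0.42],[0,0,0,0.03,-0.42],[0,0,0,0.03,-0.42]]])

```text
clock: 41.95
tool_pos: [0.5347, 0.0282, 0.1595]
orientation: [180.0, -0.0, -90.3]
force: [0.4, 0.1, -0.1]
opening: 0.0256
gripper_force: 0.0
```

```bash
python3 cp.py
```

```text
[0.535 0.028 0.159] [179.981  -0.005 -90.296] [ 0.37   0.071 -0.1  ] [ 0.12  -0.045  0.023] 0.02555109729953194 0.045848746558476705 -24.299118106639856
[(0.85, [301.9, 198.3])]
[108, 107, 97, 86, 90, 89, 88, 87, 87, 100, 112, 113, 99, 76, 75, 76]
```

Request:
carry_out(deltas=[[[0,0,0,0.012,-0.42],[0,0,0,0.024,-0.42],[0,0,0,0.024,-0.42]]])

```text
clock: 42.35
tool_pos: [0.5348, 0.0282, 0.1595]
orientation: [180.0, -0.0, -98.9]
force: [-0.2, 0.0, 0.0]
opening: 0.0256
gripper_force: 0.0
```

```bash
python3 cp.py
```

```text
[0.535 0.028 0.16 ] [179.993  -0.005 -98.893] [-0.215  0.049  0.023] [ 0.022 -0.052  0.033] 0.025574294354465683 0.048990085888362955 -32.89678548943552
[(0.7, [302.3, 197.9])]
[117, 120, 101, 86, 85, 84, 83, 84, 85, 94, 106, 113, 99, 76, 75, 76]
```

Request:
carry_out(deltas=[[[0,0,0,0.012,-0.42],[0,0,0,0.024,-0.42],[0,0,0,0.024,-0.42]]])

```text
clock: 42.75
tool_pos: [0.5348, 0.0282, 0.1596]
orientation: [180.0, -0.0, -107.5]
force: [-0.1, 0.2, -0.3]
opening: 0.0253
gripper_force: 0.1
```

```bash
python3 cp.py
```

```text
[0.535 0.028 0.16 ] [ 179.998   -0.001 -107.54 ] [-0.131  0.191 -0.32 ] [ 0.113 -0.001  0.011] 0.025323240726899697 0.0691395499598002 -41.546300095389604
[(0.56, [303.8, 195.9])]
[107, 113, 108, 91, 89, 86, 87, 88, 88, 96, 108, 114, 100, 75, 76, 75]
```

Request:
carry_out(deltas=[[[0,0,0,0.012,-0.42],[0,0,0,0.018,-0.42],[0,0,0,0.018,-0.42]]])

```text
clock: 43.15
tool_pos: [0.5349, 0.0285, 0.1596]
orientation: [180.0, 0.0, -114.0]
force: [-0.8, 2.0, -0.8]
opening: 0.0257
gripper_force: 5.3
```

```bash
python3 cp.py
```

```text
[0.535 0.029 0.16 ] [ 179.996    0.02  -113.977] [-0.773  2.021 -0.822] [0.83  0.188 0.177] 0.025697983269283103 5.320445252582431 -47.98659551952263
[(0.83, [303.3, 199.1])]
[107, 114, 110, 91, 85, 88, 89, 89, 89, 96, 108, 113, 99, 76, 75, 76]
```

Resistance is starting to show. I go on a little further and watch the moment.

Request:
carry_out(deltas=[[[0,0,0,0.01,-0.42],[0,0,0,0.01,-0.42]]])

```text
clock: 43.45
tool_pos: [0.5346, 0.0283, 0.1596]
orientation: [180.0, -0.0, -117.6]
force: [-3.2, 2.8, 1.0]
opening: 0.0257
gripper_force: 27.6
```

```bash
python3 cp.py
```

```text
[0.535 0.028 0.16 ] [ 179.982   -0.027 -117.581] [-3.162  2.815  0.983] [0.861 0.822 1.04 ] 0.025747327258324102 27.56005000323057 -51.61182392818962
[]
[109, 108, 102, 91, 86, 85, 86, 87, 87, 95, 108, 113, 99, 75, 75, 75]
```

Request:
carry_out(deltas=[[[0,0,0,0.01,-0.42],[0,0,0,0.01,-0.42]]])

```text
clock: 43.75
tool_pos: [0.5345, 0.0278, 0.1596]
orientation: [180.0, -0.1, -121.2]
force: [-2.6, -0.9, 2.7]
opening: 0.0264
gripper_force: 38.8
```

```bash
python3 cp.py
```

```text
[0.534 0.028 0.16 ] [ 179.994   -0.074 -121.193] [-2.552 -0.864  2.75 ] [-0.145  1.173  1.468] 0.026364565130802847 38.84844359010458 -55.222566265175764
[(0.61, [301.8, 195.8])]
[108, 107, 103, 91, 86, 86, 86, 87, 86, 95, 108, 113, 99, 76, 76, 75]
```

Request:
carry_out(deltas=[[[0,0,0,-0.01,0.2],[0,0,0,-0.01,0.2],[0,0,0,-0.01,0.2],[0,0,-0.2,-0.01,0.2],[0,0,-0.4,-0.01,0.2]]])

```text
clock: 44.35
tool_pos: [0.5344, 0.028, 0.2396]
orientation: [179.9, -0.1, -117.8]
force: [1.1, 0.7, 0.5]
opening: 0.052
gripper_force: 0.0
```

Request:
carry_out(deltas=[[[0.2,0,-0.2,0,0.2],[0.4,0,-0.2,0,0.2],[0.6,0,-0.2,0,0.2],[0.8,0,-0.2,0,0.2],[1,0,-0.2,0,0.2]]])

```text
clock: 44.85
tool_pos: [0.4411, -0.15, 0.2799]
orientation: [-179.9, 0.1, -117.8]
force: [0.9, -0.3, 0.7]
opening: 0.0525
gripper_force: 0.0
```

Run:
```python
from h import *
np.set_printoptions(precision=4,suppress=True)
A=ctrl.snapshot("scene");B=ctrl.snapshot("top")
a=ctrl.spot_point(A,"cap_grip")[0];b=ctrl.spot_point(B,"cap_grip")[0]
print(a["p"],b["p"],a["centre"],b["centre"],tri(A,B,a["centre"],b["centre"]),proj(A,(.535,.028,.165)),proj(B,(.535,.028,.165)))
for s,n in((A,"s"),(B,"t")):
    c=s["color"].max(2); u,v=np.round(proj(s,(.535,.028,.18))).astype(int)
    m=np.zeros_like(c); m[v-18:v+18,u-18:u+18]=(c<45)[v-18:v+18,u-18:u+18]
    k,l,st,ce=cv2.connectedComponentsWithStats(m); i=1+np.argmax(st[1:,4]); ys,xs=np.where(l==i)
    print(n,st[i],ce[i],cv2.minAreaRect(np.array([ray(s,p,.181)[:2] for p in zip(xs,ys)],np.float32)*1000))
o=[]
for s,(u,v) in((A,(304,205)),(B,(331,214))):
    o.append(cv2.resize(s["color"][v-30:v+30,u-30:u+30,::-1],(400,400),interpolation=3))
cv2.imwrite("pics/end8.png",np.hstack(o))
```

```text
0.63 0.79 [302.3, 197.0] [328.6, 212.7] [0.5345 0.0299 0.1682] [304.0317 197.7428] [331.2975 214.0534]
s [293 190  24  17 241] [304.3444 197.7303] ((545.2862548828125, 21.6904239654541), (83.55736541748047, 37.74345016479492), 76.62309265136719)
t [314 204  36   6  61] [332.3115 206.4262] ((552.9832763671875, 27.9395694732666), (5.228512763977051, 95.72592163085938), 5.524630546569824)
```

View pics/end8.png

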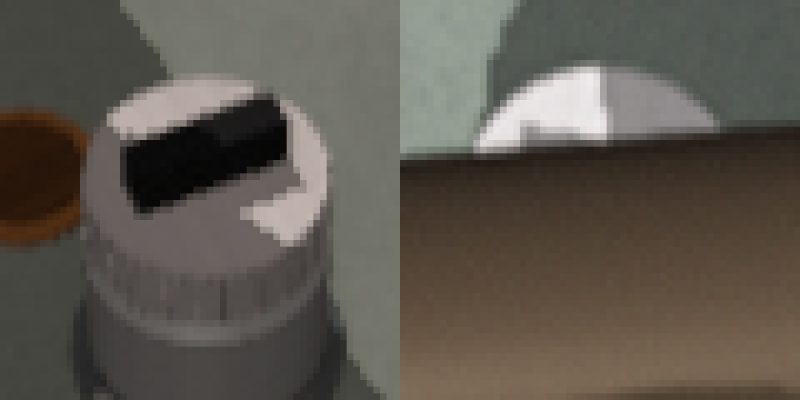

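The cap sits level and low on the shoulder. The bar has turned about 90° from the drop and met a firm stop, and the arm is clear. I hand in.

```bash
python3 -c "
from plant import ctrl
print(ctrl.close_job())"
```

```text
the job is handed in; nothing more can be done
None
```

The job is handed in: the orange cup stands in the tray, all four tins found are in the canister, and the cap is screwed clockwise to its stop and looks level. The hand-in returned no verdict.

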